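# Make up two tasting boards from the jar stock

### The job

Make up the two tasting boards for the pass from the jars on the metal sheet: the long dark board gets the big blue-lidded jar with the yellow-lidded and the white-lidded mini jars, and the short pale board gets the big green-lidded jar with the black-lidded mini jar. Stand every jar upright and flat in a recess of its own size, big jars in the big recesses and mini jars in the small ones, in either small recess of the long board. It is glass, so set each jar down and do not drop it, and leave the spare big red-lidded and mini purple-lidded jars standing where they are.

Things in the scene. Friction and masses are not known exactly. Their poses are not given: they have to be found in the camera images.
- big_blue_mid (a point): Straight-walled closed glass jar, 62 mm diameter and 62 mm high, with a flat blue lid of the same diameter; about 0.2 kg. The point is its centre, 31 mm above its foot; z up the jar. It starts upright on the flat dark grey metal sheet (4 mm thick).
- big_green_mid (a point): Straight-walled closed glass jar, 62 mm diameter and 62 mm high, with a flat green lid of the same diameter; about 0.2 kg. The point is its centre, 31 mm above its foot; z up the jar. It starts upright on the flat dark grey metal sheet (4 mm thick).
- big_red_mid (a point): Straight-walled closed glass jar, 62 mm diameter and 62 mm high, with a flat red lid of the same diameter; about 0.2 kg. A spare that stays where it is. The point is its centre, 31 mm above its foot; z up the jar. It starts upright on the flat dark grey metal sheet (4 mm thick).
- mini_yellow_mid (a point): Closed glass mini jar, 44 mm diameter and 48 mm high, with a flat yellow lid about as wide; about 0.085 kg. The point is its centre, 24 mm above its foot; z up the jar. It starts upright on the flat dark grey metal sheet (4 mm thick).
- mini_white_mid (a point): Closed glass mini jar, 44 mm diameter and 48 mm high, with a flat white lid about as wide; about 0.085 kg. The point is its centre, 24 mm above its foot; z up the jar. It starts upright on the flat dark grey metal sheet (4 mm thick).
- mini_black_mid (a point): Closed glass mini jar, 44 mm diameter and 48 mm high, with a flat black lid about as wide; about 0.085 kg. The point is its centre, 24 mm above its foot; z up the jar. It starts upright on the flat dark grey metal sheet (4 mm thick).
- mini_purple_mid (a point): Closed glass mini jar, 44 mm diameter and 48 mm high, with a flat purple lid about as wide; about 0.085 kg. A spare that stays where it is. The point is its centre, 24 mm above its foot; z up the jar. It starts upright on the flat dark grey metal sheet (4 mm thick).
- long_board: Long dark-brown wooden tasting board, 264 x 104 x 18 mm, with three recesses in a row. Recesses round, flat, 5 mm deep, floor 13 mm above the table; the big one 78 mm wide, the small ones 60 mm. The board does not shift. Origin: centre of the underside, on the table; x along its length, y across, z up. Recess centres on the centre line: big at x = -80 mm, small at x = +10 mm and x = +90 mm.
- short_board: Short pale wooden tasting board, 182 x 104 x 18 mm, with two recesses. Recesses round, flat, 5 mm deep, floor 13 mm above the table; the big one 78 mm wide, the small one 60 mm. The board does not shift. Origin: centre of the underside, on the table; x along its length, y across, z up. Recess centres on the centre line: big at x = -38 mm, small at x = +50 mm.

How it is judged:
By the outcome, as a careful person would: the job done as asked, in the order asked, and still so for the second after the job is handed in, with the robot touching nothing.
It also fails if it takes over 115 s, if anything falls off the work surface, if the arm or the gripper's body presses on something with over 40 N, if the wrist force passes 120 N, or if a joint passes its speed limit or range.

### The arm

A 6-joint arm with a two-finger parallel gripper is mounted at the origin on the work surface. World frame = base frame: x ahead of the robot, y to its left, z up, the work surface at z = 0. Lengths are in mm, angles in rad, forces in N, time in s.
With the tool pointing down it reaches from about 275 to 750 mm from the base axis. Payload 10.2 kg.
Tool frame: the origin (TCP) lies at the very end of the fingers, on their centre line; the grasp point (between the pads) lies 19 mm behind it; x points along the fingers, y is the direction in which the jaws open and shut, and the axes are right-handed (so a half turn about x gives the same grasp; the last joint's range is limited). The gripper opens to 85 mm and grips with 20 to 120 N. Pads are 22 mm wide; open, the fingers measure 114 mm over their backs; the gripper's body (76 mm by 85 mm) begins 54 mm behind the grasp point. The pads swing forward as they close: fully open they stand 13 mm farther back than shut.
Start: joints at [1.035, 0.313, 1.498, -0, 1.331, -0.223], TCP at [161.568, 499.527, 231.294] pointing down, gripper open.
Joint ranges: [-2.94, 2.94], [-0.97, 2.17], [0.19, 2.56], [-1.23, 4.37], [0.02, 3.11], [-2.88, 2.88]. Speed limits (rad/s): [2.39, 2.39, 3.01, 3.14, 3.14, 3.14].

### API

Orientations are given as a unit quaternion [w, x, y, z].
In Python, from rig import ctrl, viewer, order gives the robot as it stands. The module is installed in compiled form; this text tells all that it offers.
- The arm moves only by the tool carry_out, never from a script. Its argument "deltas" is a list of rows, each a list of 7 numbers: the gripper command: -1 is fully open, 1 is shut, values between are in proportion, then the shift along the tool's x, y, z in mm, then the turn, a rotation vector about the tool's x, y, z in degrees. A call has exactly 5 rows; each row is the pose to reach, as a shift and turn from the pose commanded when the call began, along the tool's axes at that moment; what a row does not reach only later rows make up. A row lasts 1/8 s, in which the tool goes at most 62.5 mm and 10.7 degrees, less where a joint would pass 70% of its speed; a pose out of reach is approached as far as the arm can. A call with a gripper value outside its range is refused whole. The fingers move at their own pace and stop on an object; "newtons" is the grip in N (left out, the last holds). Time passes only in rows, so rows that repeat a pose let the fingers close, or fill a call up. It gives the time, the measured TCP pose, the force and the opening at its end, in the units of the state.
- ctrl.sense(): the state, without advancing time (a new reading comes with each control period).
- viewer.capture(name): name is "scene" or "top"; returns the picture (384x512x3 uint8, red, green, blue); there is no depth.
- viewer.calibration(name): a dict with "fx", "fy", "cx", "cy" (pixels), "k1" (the pictures are not rectified: a ray, as slopes to the right and down, at radius r is drawn at 1 + k1 r^2 times it, then the intrinsics apply), "xyz" and "attitude" of the camera in the world. Camera axes: x right, y down, z forward; pixel columns grow to the right and rows downward; lengths in mm; the calibration is good to about 2 mm. A picture is of the moment at which its call begins. calibration takes no time and is no camera call.
- order.finish_job(): hands the job in, once; it reports no verdict.
The state is a dict: "time_s": time; "joints": joint angles; "dq": joint speeds; "tau": joint torques, N m; "eef_pos": TCP position; "ee_rot": TCP orientation; "force": force on the tool from outside, world axes, zero at the start; "wrist_torque": the same for the moment, N m; "grip_width": opening from 0.0 (shut) to 1.0 (fully open).
Only numpy, scipy, OpenCV 4.12 (cv2) and the standard library are available. Lean on these libraries where they do the work, as an engineer would, in place of code of your own. Each camera call takes 0.05 s, during which the arm holds its last target. There are 200 camera calls.

## Working session

There is one attempt and no reset: what is moved stays moved. The work goes in short steps, Python scripts to look and compute and a tool call to move; the robot and the scene stay as the last step left them, time stands still between calls to the robot, and variables do not carry over. Pictures are saved under pics/ and viewed, about 12 in all and at most 16, crops included, and the job is handed in when it is done.

Besides the shell and the picture viewer there is one more tool, called after "Emit:" as a command line: name --pt "numbers of a row" for each row, then --argument value for the rest. carry_out: Moves the arm, as the interface text tells. Its arguments: {"type":"object","properties":{"deltas":{"type":"array"},"newtons":{"type":"number"}},"required":["deltas"]}

```bash
mkdir -p pics
python3 - <<'E'
from rig import ctrl, viewer
import cv2
for n in("scene","top"):
    cv2.imwrite(f"pics/{n}0.png",cv2.resize(viewer.capture(n)[:,:,::-1],(800,600),interpolation=cv2.INTER_CUBIC)); print(viewer.calibration(n))
print(ctrl.sense())
E
```

```text
{'fx': 391.24615713516, 'fy': 391.24615713516, 'cx': 251.83081845859314, 'cy': 189.5206663263123, 'k1': -0.10382567605148449, 'xyz': array([1232.07135595,  251.55385007,  562.64164914]), 'attitude': array([-0.25680932,  0.49258322,  0.73853694, -0.38206535])}
{'fx': 437.01541990477523, 'fy': 437.01541990477523, 'cx': 253.54974947508475, 'cy': 190.39284846667604, 'k1': -0.14104546069198035, 'xyz': array([470.23959023,  -2.73716712, 824.82849801]), 'attitude': array([-0.03056402,  0.71175273, -0.70113618,  0.02969772])}
{'time_s': 0.1, 'joints': array([ 1.03460952e+00,  3.13366738e-01,  1.49833503e+00,  1.09173344e-05,
        1.33104349e+00, -2.23394035e-01]), 'dq': array([ 0.00054701, -0.00033442, -0.00267443,  0.00031642,  0.00094981,
        0.0004777 ]), 'tau': array([ 1.42937795e-03, -4.12897611e+01, -2.60138029e+01, -2.44955772e-04,
        3.10228708e-03,  1.89978874e-05]), 'eef_pos': array([161.43642451, 499.32034726, 230.81610845]), 'ee_rot': array([ 0.69832172,  0.10976248,  0.69863083, -0.11051663]), 'force': array([-0.08056253, -0.01475957,  0.02664296]), 'wrist_torque': array([-0.02063352,  0.00150692,  0.01644821]), 'grip_width': 0.998968003449414}
```

View pics/top0.png

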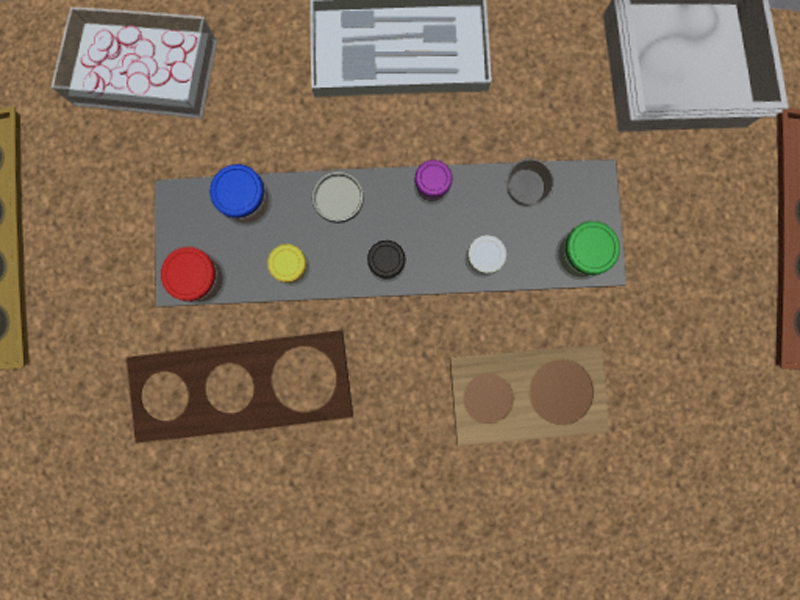

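View pics/scene0.png

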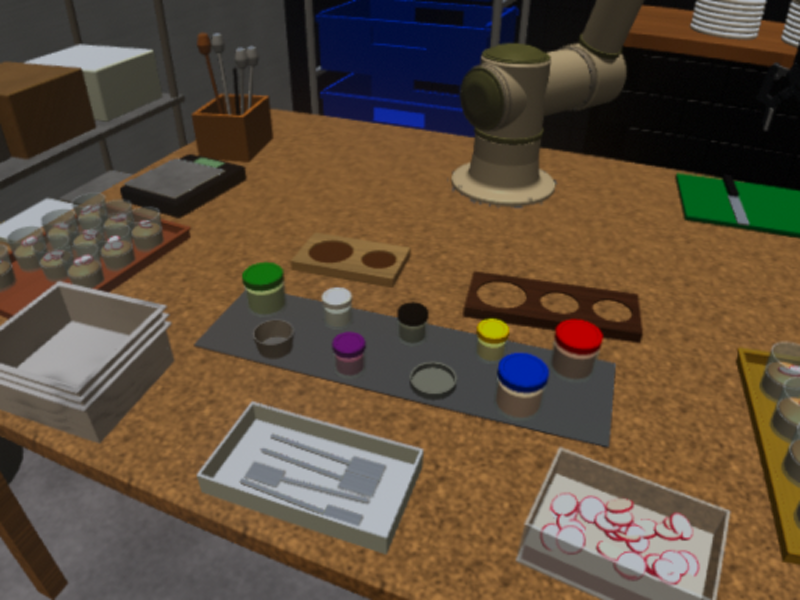

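The top view shows the lids at (800x600 px) blue (237,190), yellow (287,263), white (487,254), green (592,247) and black (386,259). The recesses are long board (304,379), (230,388), (165,396) and short board (562,391), (488,398). There is also a loose ring and an empty cup on the sheet. The scene view confirms that all jars are upright.

```bash
cat > h.py <<'E'
import numpy as np, cv2
from rig import ctrl, viewer
from scipy.spatial.transform import Rotation as R
def w(n,u,v,z):   # pixel of 512x384 picture -> world at height z
    c=viewer.calibration(n); K=np.array([[c['fx'],0,c['cx']],[0,c['fy'],c['cy']],[0,0,1]])
    p=cv2.undistortPoints(np.array([[[u,v]]],float),K,np.array([c['k1'],0,0,0,0.]))[0,0]
    d=R.from_quat(c['attitude'],scalar_first=True).apply([p[0],p[1],1]); o=c['xyz']
    return (o+d*(z-o[2])/d[2]).round(1)
def crop(n,x0,x1,y0,y1,s,f):
    im=viewer.capture(n)[y0:y1,x0:x1,::-1]
    cv2.imwrite(f,cv2.resize(im,None,fx=s,fy=s,interpolation=cv2.INTER_CUBIC))
E
python3 - <<'E'
from h import *
P=dict(blue=(237,190,66),yellow=(287,263,52),white=(487,254,52),green=(592,247,66),black=(386,259,52),red=(188,273,66),purple=(433,179,52),ring=(338,197,20),cup=(530,182,30),
LB=(304,379,18),LS1=(230,388,18),LS2=(165,396,18),SB=(562,391,18),SS=(488,398,18),
Lc1=(127,356,18),Lc2=(343,331,18),Lc3=(353,416,18),Lc4=(136,441,18),Sc1=(451,357,18),Sc2=(603,346,18),Sc3=(608,432,18),Sc4=(457,445,18))
for k,(u,v,z) in P.items(): print(k,w("top",u*.64,v*.64,z)[:2])
Q=dict(blue=(522,371,66),yellow=(493,331,52),white=(337,297,52),green=(264,273,66),black=(413,314,52),LB=(501,297,15),LS1=(559,303,15),LS2=(612,311,15),SB=(332,251,15),SS=(379,260,15))
for k,(u,v,z) in Q.items(): print('scene',k,w("scene",u*.64,v*.64,z)[:2])
s=ctrl.sense();print(R.from_quat(s['ee_rot'],scalar_first=True).as_matrix().round(3))
crop("top",75,405,90,290,2.4,"pics/c1.png")
E
```

```text
blue [655.7 182.6]
yellow [574.  124.4]
white [ 587.8 -104.6]
green [ 596. -223.]
black [580.2  11. ]
red [559.4 235.2]
purple [674.7 -41.9]
ring [659.3  70.6]
cup [ 679.3 -159.3]
LB [441.1 106. ]
LS1 [428.5 194.2]
LS2 [416.9 273.2]
SB [ 430.9 -199.4]
SS [ 422.  -111.1]
Lc1 [463.5 322.4]
Lc2 [498.5  61. ]
Lc3 [398.8  47.4]
Lc4 [361.9 308. ]
Sc1 [469.7 -66.9]
Sc2 [ 484.7 -249.3]
Sc3 [ 382.4 -255.5]
Sc4 [366.6 -75.2]
scene blue [665.7 186.6]
scene yellow [585.7 130.4]
scene white [595.9 -98.9]
scene green [ 600.1 -218.5]
scene black [591.7  17.2]
scene LB [451.2 111. ]
scene LS1 [431.9 198.4]
scene LS2 [421.2 278.2]
scene SB [ 429.3 -195.1]
scene SS [ 424.9 -107.8]
[[-0.001  0.308  0.951]
 [-0.001  0.951 -0.308]
 [-1.    -0.001 -0.   ]]
```

View pics/c1.png

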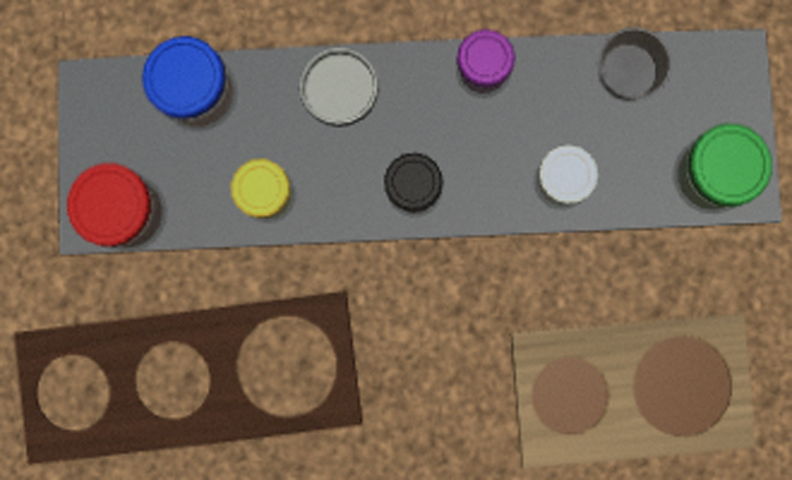

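Emit:
carry_out --pt "-1 8 -15 57 10 0 0" --pt "-1 16 -30 114 20 0 0" --pt "-1 24 -45 171 30 0 0" --pt "-1 32 -60 228 40 0 0" --pt "-1 40 -75 285 50 0 0" --newtons 40

```text
time_s: 0.78
eef_pos: [411.0, 339.2, 191.0]
ee_rot: [0.585, 0.397, 0.585, -0.397]
force: [0.7, 1.6, 1.1]
grip_width: 0.999
```

Emit:
carry_out --pt "-1 10 34 48 5 0 0" --pt "-1 20 68 96 10 0 0" --pt "-1 30 102 143 15 0 0" --pt "-1 40 136 191 20 0 0" --pt "-1 51 169 239 22.06 0 0"

```text
time_s: 1.4
eef_pos: [657.5, 181.3, 139.7]
ee_rot: [-0.5, -0.5, -0.5, 0.5]
force: [0.8, 0.3, 0.4]
grip_width: 1.0
```

Emit:
carry_out --pt "-1 0 0 0 0 0 0" --pt "-1 0 0 0 0 0 0" --pt "-1 0 0 0 0 0 0" --pt "-1 0 0 0 0 0 0" --pt "-1 0 0 0 0 0 0"

```text
time_s: 2.02
eef_pos: [655.9, 183.0, 140.7]
ee_rot: [0.5, 0.5, 0.5, -0.5]
force: [-0.2, -0.0, 0.1]
grip_width: 1.003
```

Run:
```python
from h import *
s=ctrl.sense();print(s['eef_pos'],s['joints'].round(2),R.from_quat(s['ee_rot'],scalar_first=True).as_matrix().round(3))
crop("scene",270,420,120,320,3,"pics/s2.png")
crop("top",75,275,50,210,3,"pics/t2.png")
cv2.imwrite("pics/p2.png",np.hstack([cv2.resize(cv2.imread("pics/s2.png"),(338,450)),cv2.resize(cv2.imread("pics/t2.png"),(450,360))[:360].copy() if 0 else cv2.copyMakeBorder(cv2.resize(cv2.imread("pics/t2.png"),(450,360)),0,90,0,0,0)]))
```

```text
[655.86969443 182.96405807 140.69532534] [ 0.1   0.73  1.08 -0.    1.33  0.1 ] [[ 0.     1.     0.001]
 [ 0.     0.001 -1.   ]
 [-1.     0.    -0.   ]]
```

View pics/p2.png

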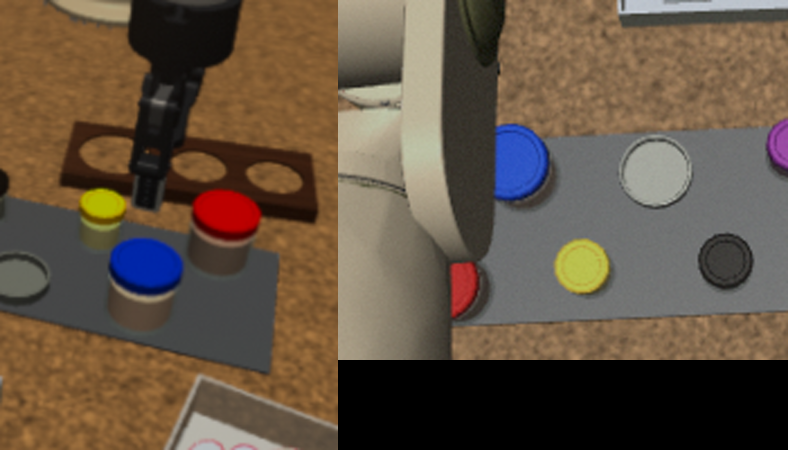

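The crop shows the near finger tip at about (147,205) on the left, with the blue lid centred at (146,265) in front of and below it. In the top view the arm covers part of blue. I'll check the projection against the known TCP.

```bash
cat >> h.py <<'E'
def proj(n,X):
    c=viewer.calibration(n); p=R.from_quat(c['attitude'],scalar_first=True).inv().apply(np.array(X,float)-c['xyz'])
    x,y=p[0]/p[2],p[1]/p[2]; g=1+c['k1']*(x*x+y*y); return np.round([c['fx']*x*g+c['cx'],c['fy']*y*g+c['cy']],1)
E
python3 - <<'E'
from h import *
f=lambda p:((p-[270,120])*2.25).round()
for X in([704,183,153],[713,183,153],[704,183,145],[656,183,66],[666,187,66],[656,183,4]): print(X,f(proj("scene",X)))
print(w("scene",270+146/2.25,120+265/2.25,66))
E
```

```text
[704, 183, 153] [143. 208.]
[713, 183, 153] [140. 215.]
[704, 183, 145] [142. 217.]
[656, 183, 66] [143. 256.]
[666, 187, 66] [145. 265.]
[656, 183, 4] [134. 308.]
[666.  188.2  66. ]
```

Emit:
carry_out --pt "-1 40 2 -1 0 0 0" --pt "-1 80 2 -1 0 0 0" --pt "-1 105 2 -1 0 0 0" --pt "-1 120 2 -1 0 0 0" --pt "-1 126 2 -1 0 0 0"

```text
time_s: 2.75
eef_pos: [658.1, 183.5, 14.0]
ee_rot: [0.5, 0.5, 0.5, -0.5]
force: [0.5, 0.6, 0.6]
grip_width: 1.0
```

Emit:
carry_out --pt "0 0 0 0 0 0 0" --pt "1 0 0 0 0 0 0" --pt "1 0 0 0 0 0 0" --pt "1 0 0 0 0 0 0" --pt "1 0 0 0 0 0 0" --newtons 40

```text
time_s: 3.38
eef_pos: [658.8, 183.6, 15.6]
ee_rot: [0.501, 0.501, 0.5, -0.499]
force: [-0.4, 0.5, 6.0]
grip_width: 0.717
```

Emit:
carry_out --pt "1 0 0 0 0 0 0" --pt "1 -5 0 0 0 0 0" --pt "1 -20 0 0 0 0 0" --pt "1 -40 0 0 0 0 0" --pt "1 -70 0 0 0 0 0"

```text
time_s: 4.0
eef_pos: [657.9, 183.5, 85.6]
ee_rot: [0.5, 0.5, 0.5, -0.5]
force: [-0.9, 0.7, -0.5]
grip_width: 0.719
```

Emit:
carry_out --pt "1 -10 -30 11 0 0 0" --pt "1 -15 -85 30 0 0 0" --pt "1 -15 -140 50 0 0 0" --pt "1 -15 -190 68 0 0 0" --pt "1 -15 -217 77.5 0 0 0"

```text
time_s: 4.62
eef_pos: [439.4, 105.5, 100.6]
ee_rot: [0.5, 0.5, 0.5, -0.5]
force: [0.3, 0.0, -1.4]
grip_width: 0.717
```

Emit:
carry_out --pt "1 15 0 0 0 0 0" --pt "1 30 0 0 0 0 0" --pt "1 40 0 0 0 0 0" --pt "1 40 0 0 0 0 0" --pt "1 40 0 0 0 0 0"

```text
time_s: 5.25
eef_pos: [441.5, 106.0, 59.9]
ee_rot: [0.5, 0.5, 0.5, -0.5]
force: [0.0, -0.4, -2.5]
grip_width: 0.72
```

Run:
```python
from h import *
s=ctrl.sense();print(s['eef_pos'],s['force'],s['grip_width'])
x,y=s['eef_pos'][:2]
crop("scene",240,440,110,260,4,"pics/s3.png")
f=lambda p:((p-[240,110])*4).round()
for X in([x,y,47],[x+31,y,47],[441,106,18],[441,106,13]): print(X,f(proj("scene",X)))
```

```text
[441.53082056 105.95263452  59.90431722] [ 0.04227361 -0.36036146 -2.50621042] 0.720373478812911
[np.float64(441.53082055650844), np.float64(105.95263452380001), 47] [324. 266.]
[np.float64(472.53082055650844), np.float64(105.95263452380001), 47] [311. 293.]
[441, 106, 18] [319. 306.]
[441, 106, 13] [318. 312.]
```

View pics/s3.png

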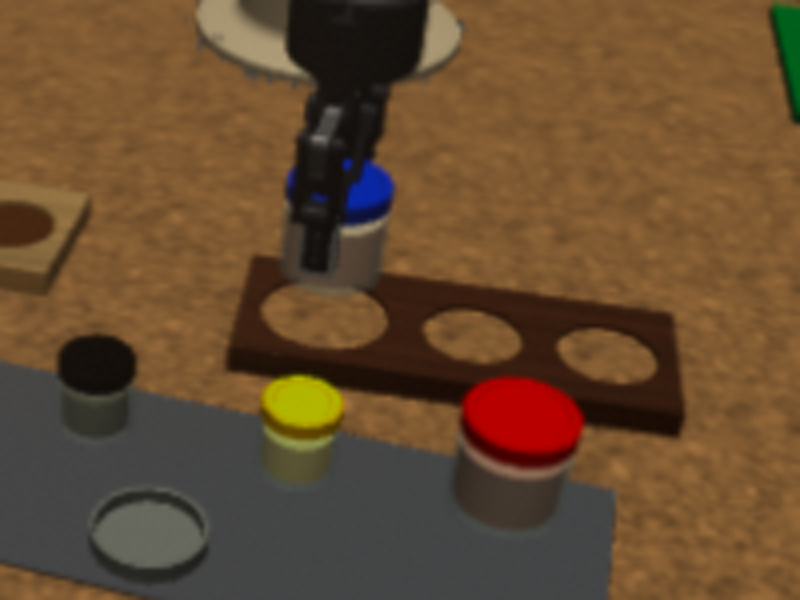

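The blue jar hangs upright over the big recess: its foot front is at (333,290) and the recess centre is at (324,312). The offset is within a few mm, so I'll lower it.

Emit:
carry_out --pt "1 15 0 0 0 0 0" --pt "1 26 0 0 0 0 0" --pt "1 31 0 0 0 0 0" --pt "1 33 0 0 0 0 0" --pt "1 34 0 0 0 0 0"

```text
time_s: 5.92
eef_pos: [441.3, 105.9, 25.5]
ee_rot: [0.5, 0.5, 0.5, -0.5]
force: [0.4, 0.2, -2.1]
grip_width: 0.719
```

Emit:
carry_out --pt "1 0.5 0 0 0 0 0" --pt "1 1 0 0 0 0 0" --pt "1 1.5 0 0 0 0 0" --pt "1 1.5 0 0 0 0 0" --pt "1 1.5 0 0 0 0 0"

```text
time_s: 6.55
eef_pos: [441.2, 106.0, 24.5]
ee_rot: [0.5, 0.5, 0.5, -0.5]
force: [-3.3, -0.8, 8.6]
grip_width: 0.714
```

Emit:
carry_out --pt "0.35 0 0 0 0 0 0" --pt "0 0 0 0 0 0 0" --pt "-0.5 0 0 0 0 0 0" --pt "-1 0 0 0 0 0 0" --pt "-1 0 0 0 0 0 0"

```text
time_s: 7.18
eef_pos: [441.2, 105.9, 23.8]
ee_rot: [0.5, 0.5, 0.5, -0.5]
force: [-0.4, -0.5, -0.4]
grip_width: 1.001
```

Emit:
carry_out --pt "-1 0 0 0 0 0 0" --pt "-1 -10 0 0 0 0 0" --pt "-1 -40 0 0 0 0 0" --pt "-1 -80 0 0 0 0 0" --pt "-1 -100 0 0 0 0 0"

```text
time_s: 7.8
eef_pos: [441.8, 106.0, 126.3]
ee_rot: [0.501, 0.501, 0.499, -0.499]
force: [-0.4, -0.4, -0.1]
grip_width: 0.995
```

Emit:
carry_out --pt "-1 0 35 -5 0 0 0" --pt "-1 10 80 -12 0 0 0" --pt "-1 20 115 -16 0 0 0" --pt "-1 24 134 -19 0 0 0" --pt "-1 24 134 -19 0 0 0"

```text
time_s: 8.43
eef_pos: [575.5, 125.0, 99.7]
ee_rot: [0.5, 0.5, 0.5, -0.5]
force: [-0.1, 0.8, 0.7]
grip_width: 1.002
```

Emit:
carry_out --pt "-1 20 0 0 0 0 0" --pt "-1 50 0 0 0 0 0" --pt "-1 75 0 0 0 0 0" --pt "-1 84 0 0 0 0 0" --pt "-1 86 0 0 0 0 0"

```text
time_s: 9.05
eef_pos: [575.0, 125.0, 14.4]
ee_rot: [0.5, 0.5, 0.5, -0.5]
force: [0.2, -0.2, 0.4]
grip_width: 0.998
```

Emit:
carry_out --pt "-0.4 0 0 0 0 0 0" --pt "0.2 0 0 0 0 0 0" --pt "1 0 0 0 0 0 0" --pt "1 0 0 0 0 0 0" --pt "1 0 0 0 0 0 0" --newtons 30

```text
time_s: 9.68
eef_pos: [575.5, 125.0, 14.6]
ee_rot: [0.5, 0.5, 0.5, -0.5]
force: [-1.6, 0.1, 6.7]
grip_width: 0.509
```

Emit:
carry_out --pt "1 0 0 0 0 0 0" --pt "1 -5 0 0 0 0 0" --pt "1 -30 0 0 0 0 0" --pt "1 -60 -10 -5 0 0 0" --pt "1 -75 -50 -24 0 0 0"

```text
time_s: 10.3
eef_pos: [526.1, 148.6, 90.3]
ee_rot: [0.5, 0.501, 0.499, -0.499]
force: [0.0, 0.2, 0.0]
grip_width: 0.51
```

Emit:
carry_out --pt "1 0 -40 -19 0 0 0" --pt "1 0 -75 -35 0 0 0" --pt "1 0 -96.5 -45 0 0 0" --pt "1 20 -96.5 -45 0 0 0" --pt "1 40 -96.5 -45 0 0 0"

```text
time_s: 10.92
eef_pos: [428.6, 194.1, 48.7]
ee_rot: [0.5, 0.5, 0.5, -0.5]
force: [-0.6, 0.1, -0.9]
grip_width: 0.505
```

Run:
```python
from h import *
s=ctrl.sense();print(s['eef_pos'],s['force'],s['grip_width'])
x,y,z=s['eef_pos']
crop("scene",240,440,110,260,4,"pics/s4.png")
f=lambda p:((p-[240,110])*4).round()
for X in([x,y,z-10.5],[x+22,y,z-10.5],[428.5,194.2,18]): print(X,f(proj("scene",X)))
```

```text
[428.57990788 194.14794494  48.71299493] [-0.55253983  0.09510234 -0.88046049] 0.5048431135000534
[np.float64(428.57990788025865), np.float64(194.1479449372161), np.float64(38.21299492736225)] [471. 300.]
[np.float64(450.57990788025865), np.float64(194.1479449372161), np.float64(38.21299492736225)] [464. 319.]
[428.5, 194.2, 18] [466. 327.]
```

View pics/s4.png

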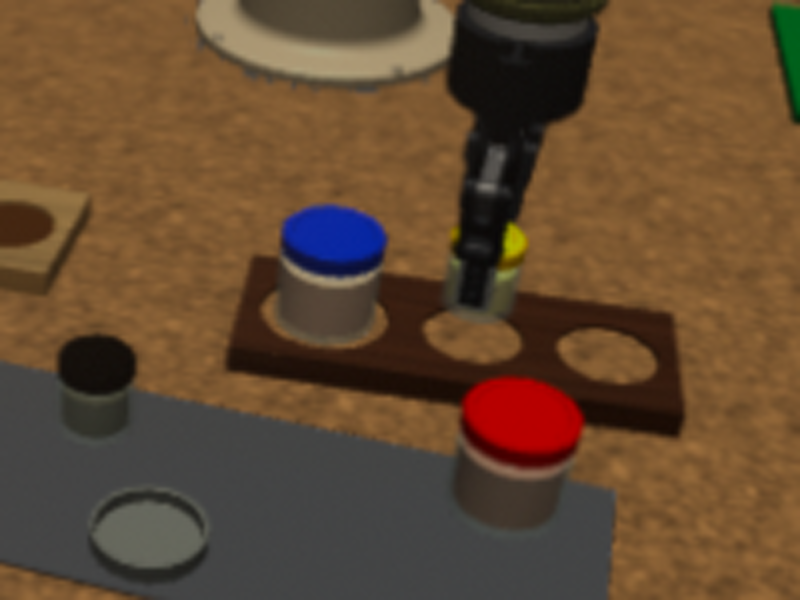

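Blue stands flat in the big recess, centred at (328,310). The yellow jar hangs over the middle recess with its foot front at (480,318) and the recess at (472,336). I'll lower it.

Emit:
carry_out --pt "1 10 0 1 0 0 0" --pt "1 18 0 1 0 0 0" --pt "1 21 0 1 0 0 0" --pt "1 23 0 1 0 0 0" --pt "1 24 0 1 0 0 0"

```text
time_s: 11.6
eef_pos: [428.7, 193.0, 24.9]
ee_rot: [0.5, 0.5, 0.5, -0.5]
force: [1.3, -0.2, 0.2]
grip_width: 0.504
```

Emit:
carry_out --pt "1 0.5 0 0 0 0 0" --pt "1 1 0 0 0 0 0" --pt "1 1.5 0 0 0 0 0" --pt "1 1.5 0 0 0 0 0" --pt "1 1.5 0 0 0 0 0"

```text
time_s: 12.22
eef_pos: [428.7, 193.0, 23.6]
ee_rot: [0.5, 0.5, 0.5, -0.5]
force: [-1.2, -1.3, 5.5]
grip_width: 0.504
```

Emit:
carry_out --pt "0.1 0 0 0 0 0 0" --pt "-0.2 0 0 0 0 0 0" --pt "-0.6 0 0 0 0 0 0" --pt "-1 0 0 0 0 0 0" --pt "-1 0 0 0 0 0 0"

```text
time_s: 12.85
eef_pos: [428.6, 193.0, 23.3]
ee_rot: [0.5, 0.5, 0.5, -0.5]
force: [-0.1, -0.3, -0.4]
grip_width: 0.995
```

Emit:
carry_out --pt "-1 0 0 0 0 0 0" --pt "-1 -10 0 0 0 0 0" --pt "-1 -40 0 0 0 0 0" --pt "-1 -80 0 0 0 0 0" --pt "-1 -90 20 37 0 0 0"

```text
time_s: 13.48
eef_pos: [449.2, 156.9, 116.3]
ee_rot: [0.502, 0.5, 0.5, -0.498]
force: [-0.0, -0.2, -0.4]
grip_width: 0.999
```

Emit:
carry_out --pt "-1 0 28 52 0 0 0" --pt "-1 0 56 104 0 0 0" --pt "-1 0 84 156 0 0 0" --pt "-1 0 112 208 0 0 0" --pt "-1 0 140 260 0 0 0"

```text
time_s: 14.1
eef_pos: [589.4, -105.9, 114.2]
ee_rot: [0.5, 0.5, 0.5, -0.5]
force: [0.2, 0.5, 0.6]
grip_width: 0.999
```

Emit:
carry_out --pt "-1 15 0 0 0 0 0" --pt "-1 50 0 0 0 0 0" --pt "-1 80 0 0 0 0 0" --pt "-1 96 0 0 0 0 0" --pt "-1 99.5 0 0 0 0 0"

```text
time_s: 14.72
eef_pos: [588.5, -103.5, 13.5]
ee_rot: [0.5, 0.5, 0.5, -0.5]
force: [-0.3, -0.2, 0.2]
grip_width: 1.005
```

Emit:
carry_out --pt "-0.4 0 0 0 0 0 0" --pt "0.2 0 0 0 0 0 0" --pt "1 0 0 0 0 0 0" --pt "1 0 0 0 0 0 0" --pt "1 0 0 0 0 0 0"

```text
time_s: 15.35
eef_pos: [589.2, -104.1, 14.8]
ee_rot: [0.501, 0.5, 0.5, -0.5]
force: [-0.9, 0.6, 6.2]
grip_width: 0.504
```

Emit:
carry_out --pt "1 0 0 0 0 0 0" --pt "1 -5 0 0 0 0 0" --pt "1 -35 0 0 0 0 0" --pt "1 -75 0 0 0 0 0" --pt "1 -95 -15 -33 0 0 0"

```text
time_s: 15.98
eef_pos: [574.6, -72.2, 111.0]
ee_rot: [0.501, 0.501, 0.498, -0.5]
force: [0.5, 1.5, -0.5]
grip_width: 0.512
```

Emit:
carry_out --pt "1 0 -24 -53 0 0 0" --pt "1 0 -48 -106 0 0 0" --pt "1 0 -72 -159 0 0 0" --pt "1 0 -96 -212 0 0 0" --pt "1 0 -120 -265 0 0 0"

```text
time_s: 16.6
eef_pos: [452.6, 195.5, 109.1]
ee_rot: [0.5, 0.5, 0.5, -0.5]
force: [0.7, 0.5, -0.1]
grip_width: 0.508
```

Emit:
carry_out --pt "1 0 -20 -43 0 0 0" --pt "1 0 -36.6 -78 0 0 0" --pt "1 20 -36.6 -78 0 0 0" --pt "1 40 -36.6 -78 0 0 0" --pt "1 60 -36.6 -78 0 0 0"

```text
time_s: 17.23
eef_pos: [416.9, 272.0, 48.4]
ee_rot: [0.5, 0.5, 0.5, -0.5]
force: [-0.8, -0.0, -1.0]
grip_width: 0.508
```

Run:
```python
from h import *
s=ctrl.sense();print(s['eef_pos'],s['force'],s['grip_width'])
x,y,z=s['eef_pos']
crop("scene",240,440,110,260,4,"pics/s5.png")
f=lambda p:((p-[240,110])*4).round()
for X in([x,y,z-10.3],[x+22,y,z-10.3],[416.9,273.2,18]): print(X,f(proj("scene",X)))
```

```text
[416.90437919 272.04162609  48.42323818] [-0.82298895 -0.0451803  -0.99610677] 0.507739416127134
[np.float64(416.904379194705), np.float64(272.04162609162313), np.float64(38.1232381750022)] [605. 318.]
[np.float64(438.904379194705), np.float64(272.04162609162313), np.float64(38.1232381750022)] [601. 338.]
[416.9, 273.2, 18] [600. 346.]
```

View pics/s5.png

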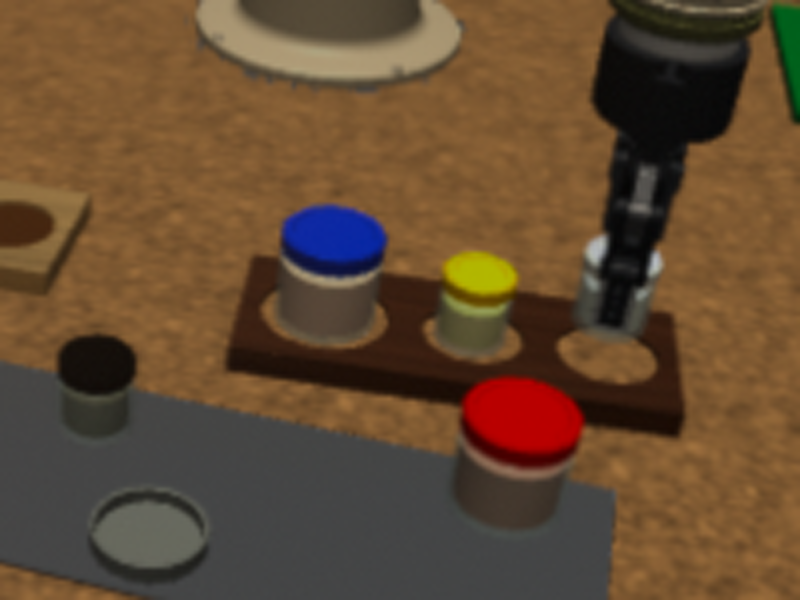

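Yellow is seated in the middle recess at (474,330). White hangs over the outer recess with its foot at (613,335) and the recess at (607,355). I'll lower and release it, then fetch green.

Emit:
carry_out --pt "1 10 0 0 0 0 0" --pt "1 18 0 0 0 0 0" --pt "1 21 0 0 0 0 0" --pt "1 22.5 0 0 0 0 0" --pt "1 23.5 0 0 0 0 0"

```text
time_s: 17.9
eef_pos: [417.1, 272.0, 25.5]
ee_rot: [0.5, 0.5, 0.5, -0.5]
force: [-0.7, -0.1, -1.2]
grip_width: 0.507
```

Emit:
carry_out --pt "1 0.5 0 0 0 0 0" --pt "1 1 0 0 0 0 0" --pt "1 1.5 0 0 0 0 0" --pt "1 1.5 0 0 0 0 0" --pt "1 1.5 0 0 0 0 0"

```text
time_s: 18.52
eef_pos: [417.0, 272.0, 23.9]
ee_rot: [0.5, 0.5, 0.5, -0.5]
force: [-1.1, 0.3, 0.9]
grip_width: 0.507
```

Emit:
carry_out --pt "1 0.4 0 0 0 0 0" --pt "1 0.8 0 0 0 0 0" --pt "1 0.8 0 0 0 0 0" --pt "1 0.8 0 0 0 0 0" --pt "0.1 0.8 0 0 0 0 0"

```text
time_s: 19.15
eef_pos: [417.0, 272.0, 23.8]
ee_rot: [0.5, 0.5, 0.5, -0.5]
force: [-3.9, -2.3, 10.8]
grip_width: 0.506
```

Emit:
carry_out --pt "-0.2 0 0 0 0 0 0" --pt "-0.6 0 0 0 0 0 0" --pt "-1 0 0 0 0 0 0" --pt "-1 0 0 0 0 0 0" --pt "-1 0 0 0 0 0 0"

```text
time_s: 19.77
eef_pos: [417.0, 271.9, 23.0]
ee_rot: [0.5, 0.5, 0.5, -0.5]
force: [-0.5, 0.7, -0.2]
grip_width: 1.001
```

Emit:
carry_out --pt "-1 0 0 0 0 0 0" --pt "-1 -10 0 0 0 0 0" --pt "-1 -40 0 0 0 0 0" --pt "-1 -80 0 0 0 0 0" --pt "-1 -100 19 52 0 0 0"

```text
time_s: 20.4
eef_pos: [436.2, 221.3, 125.7]
ee_rot: [0.502, 0.5, 0.501, -0.498]
force: [1.8, -0.5, 0.3]
grip_width: 1.003
```

Emit:
carry_out --pt "-1 0 20 55 0 0 0" --pt "-1 0 40 110 0 0 0" --pt "-1 0 60 165 0 0 0" --pt "-1 0 80 220 0 0 0" --pt "-1 0 100 275 0 0 0"

```text
time_s: 21.02
eef_pos: [536.6, -57.0, 123.9]
ee_rot: [0.5, 0.5, 0.5, -0.5]
force: [0.3, 0.5, -0.4]
grip_width: 1.004
```

Emit:
carry_out --pt "-1 0 20 56 0 0 0" --pt "-1 0 40 112 0 0 0" --pt "-1 0 60 168 0 0 0" --pt "-1 0 60 168 0 0 0" --pt "-1 5 60 168 0 0 0"

```text
time_s: 21.65
eef_pos: [596.1, -222.7, 118.4]
ee_rot: [0.5, 0.5, 0.5, -0.5]
force: [0.4, 0.3, 0.3]
grip_width: 0.999
```

Down 104 to z=14, grip, lift, then on to the short board's big recess at (431,-199.5), which is a shift of (-165,+23.5).

Emit:
carry_out --pt "-1 35 0 0 0 0 0" --pt "-1 70 0 0 0 0 0" --pt "-1 92 0 0 0 0 0" --pt "-1 101 0 0 0 0 0" --pt "-1 104 0 0 0 0 0"

```text
time_s: 22.28
eef_pos: [596.3, -222.3, 14.4]
ee_rot: [0.5, 0.5, 0.5, -0.5]
force: [-0.2, -0.2, -0.7]
grip_width: 0.999
```

Emit:
carry_out --pt "0 0 0 0 0 0 0" --pt "1 0 0 0 0 0 0" --pt "1 0 0 0 0 0 0" --pt "1 0 0 0 0 0 0" --pt "1 0 0 0 0 0 0" --newtons 40

```text
time_s: 22.9
eef_pos: [596.7, -223.2, 15.2]
ee_rot: [0.501, 0.5, 0.499, -0.5]
force: [-1.0, 1.3, 5.4]
grip_width: 0.718
```

Emit:
carry_out --pt "1 0 0 0 0 0 0" --pt "1 -5 0 0 0 0 0" --pt "1 -30 0 0 0 0 0" --pt "1 -55 0 0 0 0 0" --pt "1 -70 -30 -4 0 0 0"

```text
time_s: 23.52
eef_pos: [566.7, -219.3, 85.1]
ee_rot: [0.501, 0.5, 0.499, -0.5]
force: [0.0, 0.4, -1.6]
grip_width: 0.719
```

Emit:
carry_out --pt "1 0 -45 -7 0 0 0" --pt "1 0 -90 -14 0 0 0" --pt "1 0 -135 -19.5 0 0 0" --pt "1 10 -135 -19.5 0 0 0" --pt "1 30 -135 -19.5 0 0 0"

```text
time_s: 24.15
eef_pos: [431.8, -200.2, 54.3]
ee_rot: [0.501, 0.5, 0.499, -0.5]
force: [0.0, -0.1, -1.9]
grip_width: 0.716
```

Run:
```python
from h import *
s=ctrl.sense();print(s['eef_pos'],s['force'],s['grip_width'])
x,y,z=s['eef_pos']
crop("scene",140,420,100,290,2.8,"pics/s6.png")
f=lambda p:((p-[140,100])*2.8).round()
for X in([x,y,z-11],[x+31,y,z-11],[430.9,-199.4,18]): print(X,f(proj("scene",X)))
```

```text
[ 431.78712447 -200.19992813   54.33798148] [ 0.04237386 -0.11229897 -1.94403574] 0.7156615767630952
[np.float64(431.7871244731502), np.float64(-200.19992812983327), np.float64(43.33798148089278)] [195. 144.]
[np.float64(462.7871244731502), np.float64(-200.19992812983327), np.float64(43.33798148089278)] [180. 160.]
[430.9, -199.4, 18] [198. 167.]
```

View pics/s6.png

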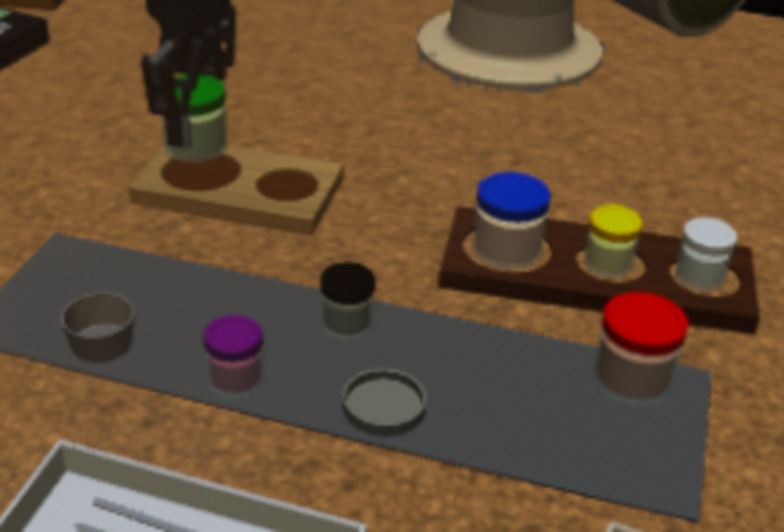

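The long board is complete and upright. Green hangs over the big pale recess with its foot at (196,157) and the recess at (201,171), as predicted. I'll lower it.

Emit:
carry_out --pt "1 12 0 0 0 0 0" --pt "1 22 0 0 0 0 0" --pt "1 26 0 0 0 0 0" --pt "1 27.5 0 0 0 0 0" --pt "1 28.5 0 0 0 0 0"

```text
time_s: 24.82
eef_pos: [431.3, -199.7, 25.7]
ee_rot: [0.5, 0.5, 0.5, -0.5]
force: [0.0, -0.5, -2.6]
grip_width: 0.717
```

Emit:
carry_out --pt "1 0.5 0 0 0 0 0" --pt "1 1 0 0 0 0 0" --pt "1 1.5 0 0 0 0 0" --pt "1 2 0 0 0 0 0" --pt "1 2 0 0 0 0 0"

```text
time_s: 25.45
eef_pos: [431.2, -199.6, 24.2]
ee_rot: [0.5, 0.5, 0.5, -0.5]
force: [-3.8, 2.7, 7.2]
grip_width: 0.719
```

Emit:
carry_out --pt "0.35 0 0 0 0 0 0" --pt "0 0 0 0 0 0 0" --pt "-0.5 0 0 0 0 0 0" --pt "-1 0 0 0 0 0 0" --pt "-1 0 0 0 0 0 0"

```text
time_s: 26.08
eef_pos: [431.2, -199.6, 23.5]
ee_rot: [0.5, 0.5, 0.5, -0.5]
force: [0.0, -0.2, 0.2]
grip_width: 1.001
```

Emit:
carry_out --pt "-1 0 0 0 0 0 0" --pt "-1 -10 0 0 0 0 0" --pt "-1 -40 0 0 0 0 0" --pt "-1 -80 0 0 0 0 0" --pt "-1 -100 0 0 0 0 0"

```text
time_s: 26.7
eef_pos: [431.6, -199.9, 126.1]
ee_rot: [0.501, 0.5, 0.499, -0.5]
force: [0.2, 0.8, 0.5]
grip_width: 1.004
```

Emit:
carry_out --pt "-1 0 30 -42 0 0 0" --pt "-1 0 65 -91 0 0 0" --pt "-1 0 100 -140 0 0 0" --pt "-1 0 130 -182 0 0 0" --pt "-1 0 149.5 -210.5 0 0 0"

```text
time_s: 27.32
eef_pos: [581.5, 13.1, 124.2]
ee_rot: [0.501, 0.5, 0.5, -0.499]
force: [0.1, 0.1, -0.0]
grip_width: 1.005
```

Emit:
carry_out --pt "-1 20 0 0 0 0 0" --pt "-1 60 0 0 0 0 0" --pt "-1 90 0 0 0 0 0" --pt "-1 106 0 0 0 0 0" --pt "-1 109.5 0 0 0 0 0"

```text
time_s: 27.95
eef_pos: [580.5, 11.0, 13.9]
ee_rot: [0.5, 0.5, 0.5, -0.5]
force: [0.1, -0.5, 0.8]
grip_width: 0.997
```

Emit:
carry_out --pt "-0.4 0 0 0 0 0 0" --pt "0.2 0 0 0 0 0 0" --pt "1 0 0 0 0 0 0" --pt "1 0 0 0 0 0 0" --pt "1 0 0 0 0 0 0" --newtons 30

```text
time_s: 28.58
eef_pos: [581.2, 10.9, 15.1]
ee_rot: [0.501, 0.5, 0.5, -0.5]
force: [-0.1, 0.8, 6.0]
grip_width: 0.503
```

Emit:
carry_out --pt "1 0 0 0 0 0 0" --pt "1 -5 0 0 0 0 0" --pt "1 -35 0 0 0 0 0" --pt "1 -70 0 0 0 0 0" --pt "1 -85 -30 23 0 0 0"

```text
time_s: 29.2
eef_pos: [551.7, -11.8, 101.0]
ee_rot: [0.502, 0.5, 0.499, -0.499]
force: [-0.2, -0.7, -0.1]
grip_width: 0.507
```

Emit:
carry_out --pt "1 0 -45 34 0 0 0" --pt "1 0 -90 68 0 0 0" --pt "1 0 -128.5 99 0 0 0" --pt "1 20 -128.5 99 0 0 0" --pt "1 48 -128.5 99 0 0 0"

```text
time_s: 29.82
eef_pos: [422.3, -111.8, 51.3]
ee_rot: [0.501, 0.5, 0.499, -0.5]
force: [0.5, 0.1, -0.8]
grip_width: 0.508
```

Run:
```python
from h import *
s=ctrl.sense();print(s['eef_pos'],s['force'],s['grip_width'])
x,y,z=s['eef_pos']
crop("scene",160,310,100,210,5,"pics/s7.png")
f=lambda p:((p-[160,100])*5).round()
for X in([x,y,z-10.3],[x+22,y,z-10.3],[422,-111.1,18]): print(X,f(proj("scene",X)))
```

```text
[ 422.29692738 -111.77302555   51.28844204] [ 0.50204605  0.10256442 -0.77363739] 0.5080455525339163
[np.float64(422.2969273791147), np.float64(-111.77302555062926), np.float64(40.98844203915367)] [408. 286.]
[np.float64(444.2969273791147), np.float64(-111.77302555062926), np.float64(40.98844203915367)] [390. 306.]
[422, -111.1, 18] [410. 323.]
```

View pics/s7.png

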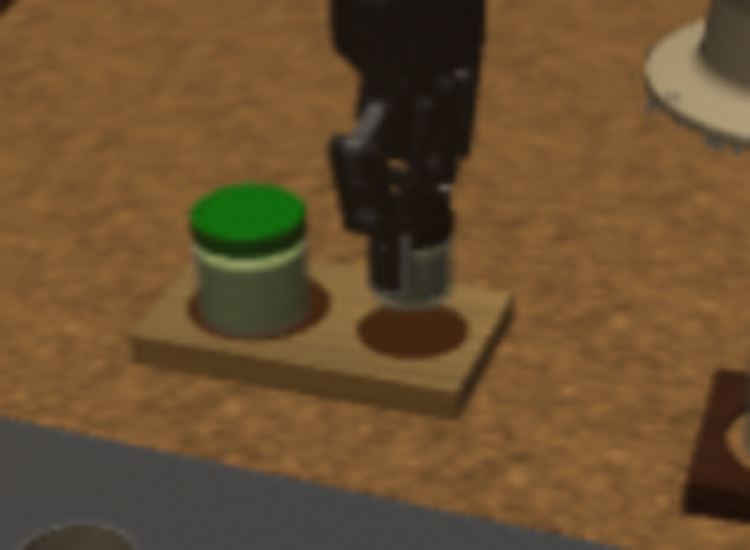

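Green sits in the big recess (foot front (252,335)), and black hangs over the small one at (411,300), with the recess at (412,330).

Emit:
carry_out --pt "1 12 0 0 0 0 0" --pt "1 20 0 0 0 0 0" --pt "1 24 0 0 0 0 0" --pt "1 25 0 0 0 0 0" --pt "1 26 0 0 0 0 0"

```text
time_s: 30.5
eef_pos: [422.3, -111.1, 25.2]
ee_rot: [0.5, 0.5, 0.5, -0.5]
force: [0.9, -0.1, -0.9]
grip_width: 0.508
```

Emit:
carry_out --pt "1 0.5 0 0 0 0 0" --pt "1 1 0 0 0 0 0" --pt "1 1.5 0 0 0 0 0" --pt "1 2 0 0 0 0 0" --pt "1 2 0 0 0 0 0"

```text
time_s: 31.12
eef_pos: [422.2, -111.1, 24.0]
ee_rot: [0.5, 0.5, 0.5, -0.5]
force: [-5.8, 2.3, 16.6]
grip_width: 0.509
```

Contact. I'll release, retreat up and swing to mid-left at safe height for a clear look.

Emit:
carry_out --pt "0.1 -0.5 0 0 0 0 0" --pt "-0.2 -0.5 0 0 0 0 0" --pt "-0.6 -0.5 0 0 0 0 0" --pt "-1 -0.5 0 0 0 0 0" --pt "-1 -0.5 0 0 0 0 0"

```text
time_s: 31.75
eef_pos: [422.1, -111.0, 23.4]
ee_rot: [0.5, 0.5, 0.5, -0.5]
force: [-0.0, -0.8, 0.1]
grip_width: 0.999
```

Emit:
carry_out --pt "-1 0 0 0 0 0 0" --pt "-1 -10 0 0 0 0 0" --pt "-1 -40 0 0 0 0 0" --pt "-1 -90 0 0 0 0 0" --pt "-1 -130 0 0 0 0 0"

```text
time_s: 32.38
eef_pos: [422.2, -111.1, 156.0]
ee_rot: [0.501, 0.5, 0.5, -0.5]
force: [-0.3, 0.1, -0.5]
grip_width: 0.997
```

Emit:
carry_out --pt "-1 -10 -15 -30 0 0 0" --pt "-1 -20 -35 -70 0 0 0" --pt "-1 -30 -55 -100 0 0 0" --pt "-1 -30 -65 -120 0 0 0" --pt "-1 -30 -70 -125 0 0 0"

```text
time_s: 33.0
eef_pos: [351.6, 14.6, 184.1]
ee_rot: [0.501, 0.5, 0.5, -0.499]
force: [-0.2, -0.2, -0.8]
grip_width: 1.002
```

Run:
```python
from h import *
s=ctrl.sense();print(s['time_s'],s['eef_pos'],s['force'],s['grip_width'])
crop("top",75,405,90,290,2.4,"pics/t8.png")
a=viewer.capture("scene")[:,:,::-1]
g=lambda x0,x1,y0,y1,h:cv2.resize(a[y0:y1,x0:x1],None,fx=h,fy=h,interpolation=cv2.INTER_CUBIC)
cv2.imwrite("pics/s8.png",np.vstack([g(170,290,110,190,5)[:,:600],g(290,440,140,210,4)]))
```

```text
33.0 [351.63262824  14.59913638 184.07891814] [-0.2136502  -0.15702908 -0.78105872] 1.002289643893137
```

View pics/t8.png

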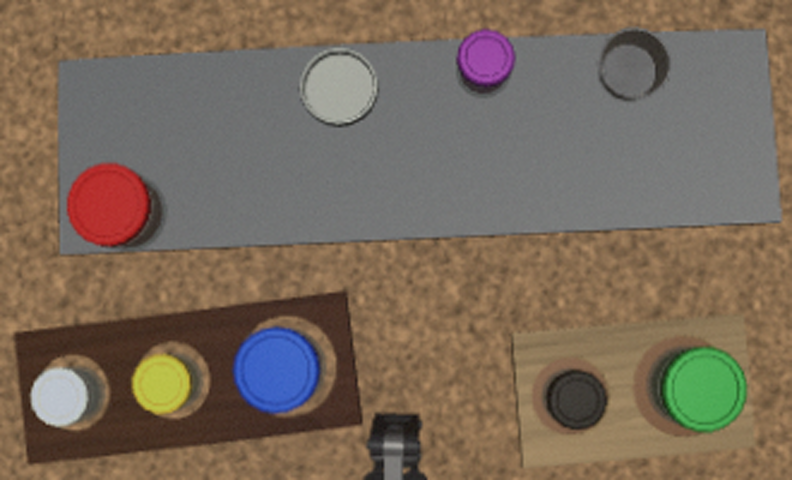

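View pics/s8.png

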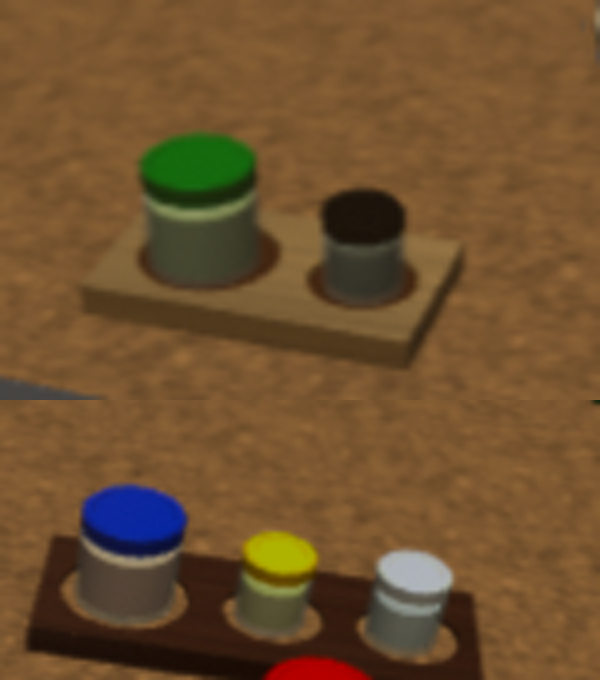

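All jars look upright and inside the recess rings, and red and purple have not moved. A quick check of lid positions at seated height against the recess centres comes next.

Run:
```python
from h import *
for k,u,v,h,c in(("blue",277,370,75,(441.1,106)),("yel",161,384,61,(428.5,194.2)),("wh",60,397,61,(416.9,273.2)),("gr",705,389,75,(430.9,-199.4)),("bk",577,400,61,(422,-111.1))):
    print(k,w("top",75+u/2.4,90+v/2.4,h)[:2]-c)
```

```text
blue [-0.9 -0.6]
yel [-0.9 -1.5]
wh [-1.  -4.5]
gr [-0.3 -2. ]
bk [-0.7  0.3]
```

```bash
python3 -c "
from rig import order
print(order.finish_job())"
```

```text
the job is handed in; nothing more can be done
None
```

Both boards are made up and the job is handed in at about 33 s on the robot clock.

- **Order and placing:** I moved blue, yellow and white to the long board, then green and black to the short board. Each jar was lowered slowly until the wrist felt light contact (at most about 17 N) before I let go.
- **Final pictures:** Both views show all five jars standing upright in recesses of their own size. The red and purple spares are where they started, and the gripper is open and clear of everything.
- **Centring:** The lids measure within 2 mm of their recess centres, except white, which is about 4.5 mm off. The recesses leave 8 mm of clearance all round.
- **A disagreement:** The scene camera put points about 4–5 mm further in y than the top camera. The fingertip, whose position I knew, showed a similar shift in the scene picture, so I relied on the top camera.

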